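Draw the short tube blank from the crowded rack and locate it on the pins

TASK

Get the short square-tube blank out of the crowded stock rack without shifting the long ones beside it; the only room to reach in is the gap behind it. Lay it flat on the grid plate, snug against both side pins and hard up to the end pin, ready for tacking, and let go of it. Leave the can, caliper and spare pin where they are.

Things in the scene. Friction and masses are not known exactly. Their poses are not given: they have to be found in the camera images.
- short_blank: The short tube blank to be taken: a sawn piece of plain square steel tube, 40 x 40 mm outside, 2.5 mm wall, 110 mm long, open at both ends, about 0.2 to 0.4 kg, loose. Its long axis is its y axis. Origin: middle of the underside at the end nearest the rack's mouth; at the start the tube runs 110 mm from there to +y, into the rack.
- blank_mid (a point): The centre of the short blank: half way along it (55 mm from either end), 20 mm above its underside.
- rack: Low grey sheet-steel rack for tube blanks, fixed. Four straight lanes side by side run along its y axis, centre lines at x = -69, -23, 23, 69 mm. Origin: on the table, middle of the mouth where the lanes open; +y points into the lanes. Floor 3 mm thick, rubber-lined (friction about 1); it runs on in front of the mouth as a bare flat apron from y = 0 to -115 mm.
- rack_back (a point): Middle of the foot of the rack's back wall, which closes the lanes 186 mm behind the mouth (top 48 mm above the table). Between lanes stand dividers 3 mm thick (tops at 21 mm), leaving each lane 43 mm wide; outer side walls 37 mm high. One tube lies in each lane, neighbours 6 mm apart, mouth-side ends 2 to 4 mm inside the mouth.
- blank_rear (a point): Middle height of the short blank's end that faces the back wall (110 mm from the other end). Behind it about 72 mm of its lane is empty, 43 mm wide low down and about 50 mm wide between the long tubes: the only gap in the rack, as the long tubes fill their lanes to the back. The short blank may be in any lane.
- plate: Aluminium grid plate, 200 (x) x 250 (y) x 12 mm, fixed to the table, with many 12 mm holes on a 25 mm grid and three dark steel locating pins in it, 12 mm in diameter, standing 28 mm above the plate. Origin: middle of the underside. Two side pins at (x, y) = (25, -50) and (25, 25) mm; one end pin at (0, -75) mm. The pins do not give.
- seat (a point): Fixed to the grid plate: where the centre of the short blank comes to lie when it rests flat on the plate along the plate's y axis, its side on both side pins and its end on the end pin (plate frame: -1, -14, 32 mm).
- long_blank0: One of three long tube blanks in the rack: the same 40 x 40 mm square steel tube, 180 mm long, 0.44 kg, loose, not to be disturbed. Origin: middle of the underside at its mouth-side end; it runs along its y axis.
- long_blank1: One of three long tube blanks in the rack: the same 40 x 40 mm square steel tube, 180 mm long, 0.44 kg, loose, not to be disturbed. Origin: middle of the underside at its mouth-side end; it runs along its y axis.
- long_blank2: One of three long tube blanks in the rack: the same 40 x 40 mm square steel tube, 180 mm long, 0.44 kg, loose, not to be disturbed. Origin: middle of the underside at its mouth-side end; it runs along its y axis.
- spray_can: Grey aerosol can standing on the table, 65 mm in diameter, 195 mm tall; origin under its middle. Bystander.
- caliper: Digital caliper lying on the table, 230 mm long (its y), 12 mm thick; origin under its middle. Bystander.
- spare_pin: Spare steel table pin standing on the table, 28 mm in diameter, 60 mm tall; origin under its middle. Bystander.
There are look-alikes about, which are no part of the job. What is shaped like the short_blank but black or yellow is not meant.

How it is judged:
By the outcome, as a careful person would: the job done as asked, in the order asked, and still so for the second after the job is handed in, with the robot touching nothing.
It also fails if it takes over 64 s, if anything falls off the work surface, if the arm or the gripper's body presses on something with over 40 N, if the wrist force passes 120 N, or if a joint passes its speed limit or range.

ROBOT

A 7-joint arm with a two-finger parallel gripper is mounted at the origin on the work surface. World frame = base frame: x ahead of the robot, y to its left, z up, the work surface at z = 0. Lengths are in mm, angles in rad, forces in N, time in s.
With the tool pointing down it reaches from about 400 to 900 mm from the base axis. Payload 5.6 kg.
Tool frame: the origin (TCP) lies midway between the tips of the shut fingers; the grasp point (between the pads) lies 19 mm behind it; x points along the fingers, y is the direction in which the jaws open and shut, and the axes are right-handed (so a half turn about x gives the same grasp; the last joint's range is limited). The gripper opens to 92 mm and grips with 3 to 60 N. Pads are 20 mm wide; open, the fingers measure 128 mm over their backs; the gripper's body (75 mm by 189 mm) begins 69 mm behind the grasp point.
Start: joints at [1.178, 0.468, -0.012, 1.603, 0.006, 1.071, -0.056], TCP at [222.721, -610.659, 214.592] pointing down, gripper open.
Joint ranges: [-2.53, 2.53], [-0.31, 2.02], [-1.57, 1.55], [0.28, 2.44], [-1.29, 4.43], [0.15, 1.84], [-2.92, 2.92]. Speed limits (rad/s): [2.57, 2.57, 3.14, 3.14, 3.14, 3.14, 3.14].

INTERFACE

Orientations are given as a rotation vector (axis times angle).
In Python, from cell import robot, grip, kin, viewer gives the robot as it stands. Calls block until the motion is done:
- robot.movep(position, orientation): joint-space move of the TCP to a pose.
- robot.servo_line(position, feed=150, rotation=None): straight line of the TCP; rotation=None keeps the orientation; feed is the mean speed in mm/s.
- robot.goto_joints(angles): joint-space move.
- grip(opening, newtons=None): opening from 0.0 (shut) to 1.0 (fully open); newtons is the grip in N (None keeps the last); returns when the fingers have stopped.
- robot.hold(seconds).
- kin.ik(position, orientation): joint angles nearest the present ones, or None.
- robot.observe(): the state.
- viewer.read_camera(name): name is "scene" or "top" or "wrist"; returns the picture (400x640x3 uint8, red, green, blue); there is no depth.
- viewer.camera_info(name): a dict with "camera_matrix" (3x3 intrinsics, pixels), "R" (3x3) and "t" (3): a world point X has camera coordinates R X + t. Camera axes: x right, y down, z forward; pixel columns grow to the right and rows downward; lengths in mm; the calibration is good to about 2 mm. The wrist camera is an equidistant fisheye: a pixel r from the principal point sees the ray r / f radians off the axis. A picture is of the moment at which its call begins: read the wrist's pose just before it. camera_info takes no time and is no camera call; for the wrist camera it gives the pose at the moment of the call.
A pose or a line that the arm cannot do raises robot.IKError and nothing moves.
- robot.job_done(): hands the job in, once; it reports no verdict.
Trained networks look in the newest picture that a camera, given by its name, has taken for a name from the list of things; names that differ only in an ending like _2 or _b are one class to them, and where a whole thing is asked for, a point or a joint stands for the part that bears it (a point fixed in the world has none). Each returns a list of dicts, best first, with "confidence" (0 to 1); they miss things now and then, are a little off and sometimes report something else, mostly with a low value. They report only what shows in the picture. A call takes as long as a camera call. They do not tell look-alikes from the thing itself.
- viewer.silhouettes(name, camera): "mask" (400x640 bool, what is visible of it).
- viewer.pinpoint(name, camera): "at" ([x, y, z] in mm, in the coordinates of the camera as it stood for that picture, good to about 4 mm: a listed point, or the origin of a listed thing).
The state is a dict: "t": time; "joints": joint angles; "joint_velocities": joint speeds; "joint_torque": joint torques, N m; "tcp_pos": TCP position; "tcp_rot": TCP orientation; "contact_force": force on the tool from outside, world axes, zero at the start; "wrist_torque": the same for the moment, N m; "grip_width": opening from 0.0 (shut) to 1.0 (fully open).
Only numpy, scipy, OpenCV 4.12 (cv2) and the standard library are available. Lean on these libraries where they do the work, as an engineer would, in place of code of your own. Each camera call takes 0.05 s, during which the arm holds its last target. There are 200 camera calls.

## Working session

There is one attempt and no reset: what is moved stays moved. The work goes in short steps, each a Python script; the robot and the scene stay as the last script left them, time stands still between calls to the robot, and variables do not carry over. Pictures are saved under pics/ and viewed, about 8 in all and at most 12, crops included, and the job is handed in when it is done.

```bash
ls; mkdir -p pics; cat > h.py <<'E'
import numpy as np, cv2
from cell import robot, grip, kin, viewer
def w(cam,p,ci=None):
    ci=ci or viewer.camera_info(cam); return np.array(ci["R"]).T@(np.array(p)-np.array(ci["t"]))
E
python3 - <<'E'
from h import *
ims=[]
for c in("scene","top"):
    im=viewer.read_camera(c); cv2.imwrite(f"pics/{c}0.png",im[:,:,::-1])
    ci=viewer.camera_info(c)
    if c=="top":print(ci)
    for n in["short_blank","blank_mid","blank_rear","rack","rack_back","plate","seat","long_blank0","spray_can","caliper","spare_pin"]:
        print(c,n,[(np.round(w(c,d["at"],ci)).tolist(),round(d["confidence"],2)) for d in viewer.pinpoint(n,c)])
print(robot.observe())
E
```

```text
pics
scene short_blank [([656.0, 112.0, 1.0], 0.94), ([323.0, 183.0, 1.0], 0.81), ([739.0, 451.0, -0.0], 0.6), ([554.0, 206.0, 4.0], 0.57), ([626.0, 330.0, -1.0], 0.56), ([481.0, 386.0, -3.0], 0.23)]
scene blank_mid [([553.0, 264.0, 17.0], 0.75), ([290.0, 225.0, 16.0], 0.72), ([698.0, 487.0, 20.0], 0.67), ([696.0, 156.0, 19.0], 0.63), ([676.0, 314.0, 24.0], 0.57), ([552.0, 316.0, 25.0], 0.34), ([419.0, 198.0, 5.0], 0.33)]
scene blank_rear [([256.0, 265.0, 23.0], 0.98), ([730.0, 304.0, 22.0], 0.93), ([733.0, 200.0, 18.0], 0.91), ([660.0, 525.0, 21.0], 0.61), ([553.0, 316.0, 22.0], 0.57), ([419.0, 199.0, 4.0], 0.43)]
scene rack [([486.0, 199.0, -3.0], 0.84), ([480.0, 389.0, 1.0], 0.67), ([778.0, 53.0, 0.0], 0.63)]
scene rack_back [([481.0, 389.0, -0.0], 0.94), ([510.0, 208.0, -1.0], 0.56)]
scene plate [([546.0, -187.0, -2.0], 0.6), ([557.0, 203.0, 6.0], 0.31)]
scene seat [([547.0, -204.0, 33.0], 0.88)]
scene long_blank0 [([466.0, 201.0, -1.0], 0.93), ([509.0, 205.0, 0.0], 0.7), ([421.0, 196.0, 3.0], 0.64), ([480.0, 388.0, -2.0], 0.56)]
scene spray_can [([672.0, -363.0, 2.0], 0.88)]
sce
[... 1482 characters left out ...]
 0.57)]
{'t': 1.2, 'joints': array([ 1.17802438,  0.46751417, -0.01159552,  1.60269605,  0.00603691,
        1.07139527, -0.05630467]), 'joint_velocities': array([-0.00046136,  0.00187107, -0.00022381,  0.00074845,  0.00048854,
        0.00017933,  0.00031343]), 'joint_torque': array([ 4.87681009e-04, -5.20428514e+01, -1.26561621e-02, -2.44058025e+01,
       -5.67523926e-02,  1.11693575e-02,  6.67770095e-06]), 'tcp_pos': array([ 222.69439076, -610.67204817,  214.58480376]), 'tcp_rot': array([ 2.03116314,  0.35879597, -2.03130155]), 'contact_force': array([ 0.8963332 , -0.49139036, -0.35268214]), 'wrist_torque': array([-0.03535234,  0.00166644,  0.00123678]), 'grip_width': 0.9981755808151473}
```

View pics/scene0.png

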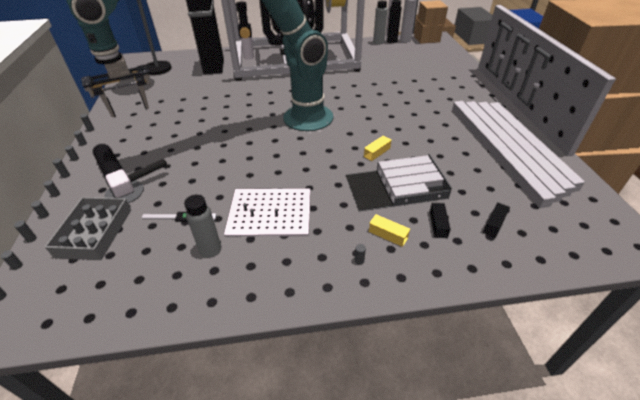

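View pics/top0.png

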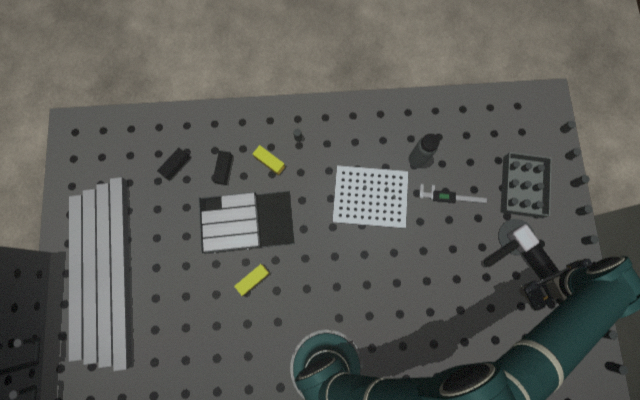

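Candidates for the short blank are the grey tube in the rack's outermost lane (top 236,200; scene 432,165), two black look-alikes (top 175,163 and 223,167) and two yellow ones (top 268,158 and 252,279). By colour it is the grey one, at +69 in the rack. I'll hover over the rack and check it close up.

```bash
cat >> h.py <<'E'
from scipy.spatial.transform import Rotation as Ro
def down(jaw):  # rotvec, tool x down, tool y at world angle jaw
    x=np.array([0,0,-1.]); y=np.array([np.cos(jaw),np.sin(jaw),0]); return Ro.from_matrix(np.c_[x,y,np.cross(x,y)]).as_rotvec()
def best(p,jaw):
    q0=robot.observe()["joints"]; o=[]
    for j in(jaw,jaw+np.pi):
        q=kin.ik(p,down(j))
        if q is not None:o.append((abs(np.array(q)-q0).max(),j,np.round(q,2)))
    o.sort(key=lambda t:t[0]); return o
def up(uv,ci,z): # pixel->world on plane z, fisheye wrist
    K=ci["camera_matrix"]; d=np.array([(uv[0]-K[0,2])/K[0,0],(uv[1]-K[1,2])/K[1,1]]); r=np.linalg.norm(d)
    v=np.r_[d/r*np.sin(r),np.cos(r)]; R=np.array(ci["R"]); c=-R.T@ci["t"]; v=R.T@v; return c+v*(z-c[2])/v[2]
def proj(p,ci):
    K=ci["camera_matrix"]; X=np.array(ci["R"])@p+ci["t"]; h=np.hypot(X[0],X[1]); a=np.arctan2(h,X[2])
    return np.array([K[0,2]+K[0,0]*a*X[0]/h,K[1,2]+K[1,1]*a*X[1]/h])
def shot(fn,names):
    ci=viewer.camera_info("wrist"); im=viewer.read_camera("wrist"); cv2.imwrite(fn,im[:,:,::-1]); np.save(fn[:-4]+".npy",ci,allow_pickle=True)
    for n in names: print(n,[(np.round(w("",d["at"],ci),1).tolist(),round(d["confidence"],2)) for d in viewer.pinpoint(n,"wrist")])
    return im,ci
E
python3 - <<'E'
from h import *
print([best(p,j) for p,j in[((550,-200,200),0.03),((549,350,250),np.pi/2),((549,350,20),np.pi/2),((560,140,20),0.04)]])
b=best((551,-190,280),0.03)
robot.movep((551,-190,280),down(b[0][1])); robot.hold(.3)
shot("pics/w_plate.png",["plate","seat"])
p=(540,300,280);b=best(p,np.pi/2+.04)
robot.movep(p,down(b[0][1])); robot.hold(.3)
shot("pics/w_rack.png",["rack","rack_back","short_blank","blank_mid","blank_rear","long_blank0"])
o=robot.observe();print(o["t"],o["tcp_pos"],o["joints"])
E
python3 -c "
import cv2,numpy as np
a=cv2.imread('pics/w_plate.png');b=cv2.imread('pics/w_rack.png')
cv2.imwrite('pics/wp_v.png',cv2.resize(a,(800,500)));cv2.imwrite('pics/wr_v.png',cv2.resize(b,(800,500)))"
```

```text
[[(np.float64(0.5094324569686488), 0.03, array([ 0.67,  0.43, -0.49,  1.76,  0.23,  1.02,  0.13])), (np.float64(2.7220836315376835), 3.171592653589793, array([ 0.21,  0.37,  0.11,  1.79, -0.05,  0.98, -2.78]))], [(np.float64(1.1518019935526134), 1.5707963267948966, array([ 0.03,  0.66, -0.99,  1.52,  0.56,  1.28,  0.53])), (np.float64(2.575015702317492), 4.71238898038469, array([ 0.05,  0.68, -1.04,  1.52,  0.59,  1.29, -2.63]))], [(np.float64(1.1143250152883393), 1.5707963267948966, array([ 0.06,  1.05, -1.08,  1.66,  1.03,  1.1 ,  0.24])), (np.float64(2.5357391491032146), 4.71238898038469, array([-0.24,  0.79, -0.55,  1.68,  0.53,  0.82, -2.59]))], [(np.float64(1.0539838819974146), 0.04, array([ 0.12,  0.7 , -0.56,  1.87,  0.54,  0.73, -0.71])), (np.float64(2.0352462137592937), 3.181592653589793, array([ 0.55,  1.19, -1.34,  1.85,  1.25,  1.26,  1.98]))]]
plate [([549.2, -187.9, -1.0], 0.79)]
seat [([543.0, -202.7, 29.1], 0.79)]
rack [([491.0, 201.4, -4.3], 0.85)]
rack_back [([485.2, 387.2, 4.0], 0.92)]
short_blank [([657.2, 114.7, -0.3], 0.87), ([560.0, 210.1, 6.4], 0.66), ([328.1, 179.4, 1.3], 0.63), ([626.9, 328.8, 1.9], 0.57)]
blank_mid [([681.4, 321.6, 17.5], 0.86), ([704.2, 489.3, 17.5], 0.81), ([557.3, 263.7, 26.1], 0.67), ([543.3, -198.1, 28.5], 0.63)]
blank_rear [([662.5, 521.8, 21.1], 0.87), ([737.2, 195.9, 19.5], 0.7), ([552.8, 321.2, 23.3], 0.65), ([730.7, 307.9, 18.5], 0.63)]
long_blank0 [([421.3, 200.6, 2.6], 0.83), ([469.5, 203.7, 3.6], 0.81), ([511.9, 203.4, -0.4], 0.76)]
6.025 [539.99503443 300.02206189 280.01462062] [ 0.15229317  0.58477122 -1.04912583  1.56630481  0.52042932  1.29600481
  0.64159442]
```

View pics/wp_v.png

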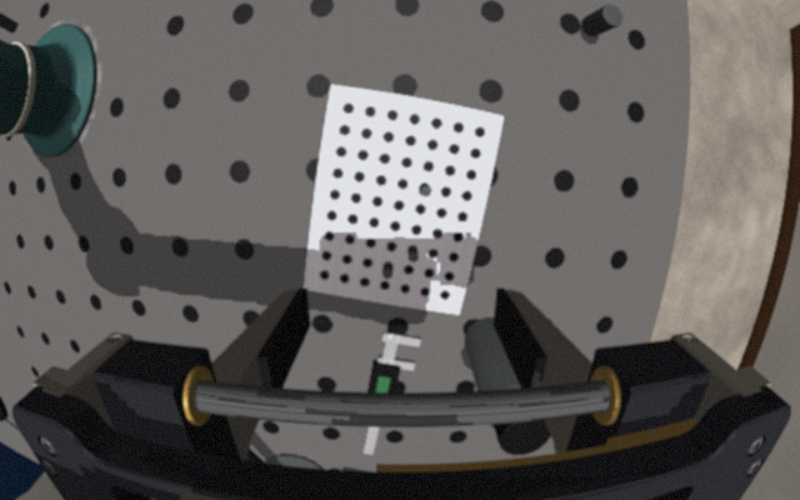

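View pics/wr_v.png

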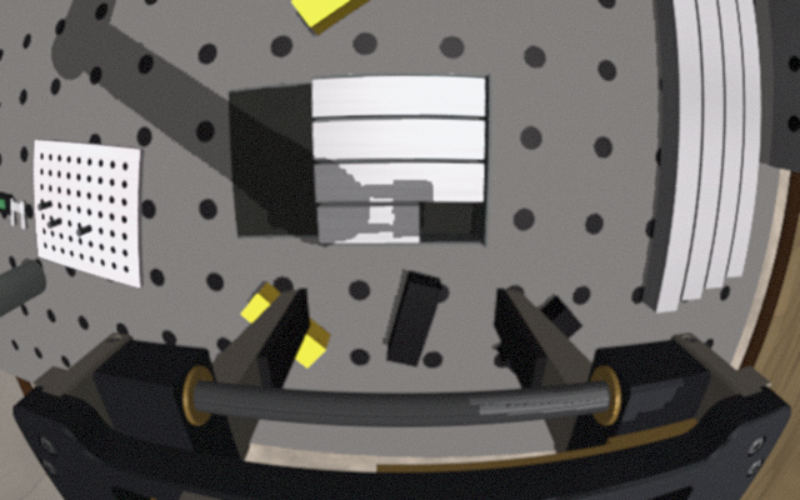

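The plate picture shows corners at (331,84), (504,115), (461,315) and (305,290), and pins near (425,190), (433,258) and (388,268). The rack picture confirms the grey short tube in the bottom lane at (319–419, 205–240), with the gap behind it at (420–485, 203–243). Next I'll turn these into metric poses.

```bash
python3 - <<'E'
from h import *
from scipy.optimize import least_squares
L=lambda n:np.load(f"pics/{n}.npy",allow_pickle=True).item()
ci=L("w_plate")
px=np.array([(331,84),(504,115),(461,315),(305,290)])/1.25
W=np.array([up(p,ci,12)[:2] for p in px]);print("plate corners",W.round(1))
M=np.array([(-100,125),(100,125),(100,-125),(-100,-125)])
def fit(M,W):
    f=lambda s:(np.c_[np.cos(s[2])*M[:,0]-np.sin(s[2])*M[:,1],np.sin(s[2])*M[:,0]+np.cos(s[2])*M[:,1]]+s[:2]-W).ravel()
    r=least_squares(f,[*W.mean(0),0]);return r.x,np.abs(r.fun).max()
print(fit(M,W))
im=cv2.imread("pics/w_plate.png")
cv2.imwrite("pics/wp_crop.png",cv2.resize(im[60:256,235:410],None,fx=3,fy=3,interpolation=cv2.INTER_CUBIC))
ci=L("w_rack")
for n,p,z in[("backwall outer corner",(486,244),48),("back inner",(486,75),48),("mouth long0 top near",(312,80),43),("long2 front/lower",(317,203),43),("long2 rear/lower",(484,202),43),("short rear upper",(419,205),43),("short rear lower",(419,242),43),("apron in",(230,92),3),("apron out",(238,237),3),("mouth outer wall",(319,243),37)]:
    print(n,up(np.array(p)/1.25,ci,z).round(1))
im=cv2.imread("pics/w_rack.png")
cv2.imwrite("pics/wr_crop.png",cv2.resize(im[50:205,175:400],None,fx=3.5,fy=3.5,interpolation=cv2.INTER_CUBIC))
E
```

```text
plate corners [[ 469.5  -50. ]
 [ 665.8  -78.1]
 [ 632.1 -325.3]
 [ 435.2 -297.3]]
(array([ 5.50658341e+02, -1.87685809e+02, -1.38672254e-01]), np.float64(1.1478223166569705))
backwall outer corner [572.1 393.9  48. ]
back inner [390.6 381.3  48. ]
mouth long0 top near [402.1 200.6  43. ]
long2 front/lower [534.7 208.3  43. ]
long2 rear/lower [526.5 388.5  43. ]
short rear upper [533.2 318.3  43. ]
short rear lower [574.2 320.4  43. ]
apron in [405.4  87.4   3. ]
apron out [587.2  94.    3. ]
mouth outer wall [581.3 208.6  37. ]
```

View pics/wr_crop.png

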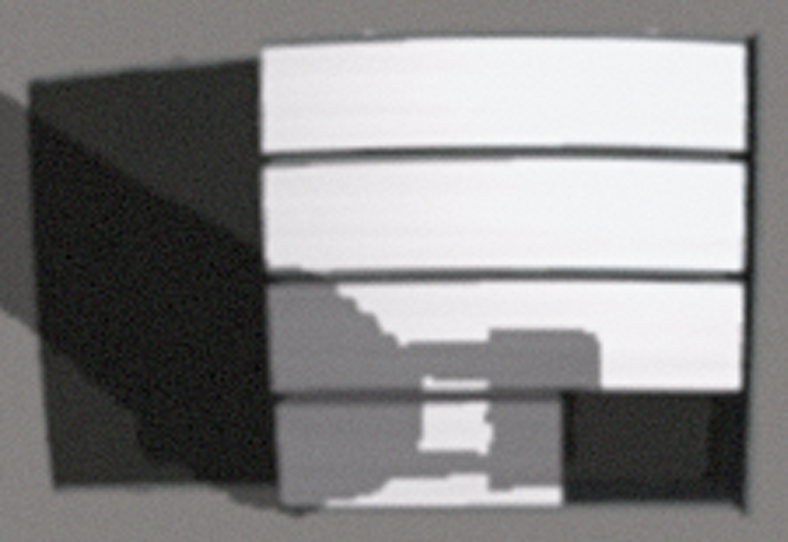

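View pics/wp_crop.png

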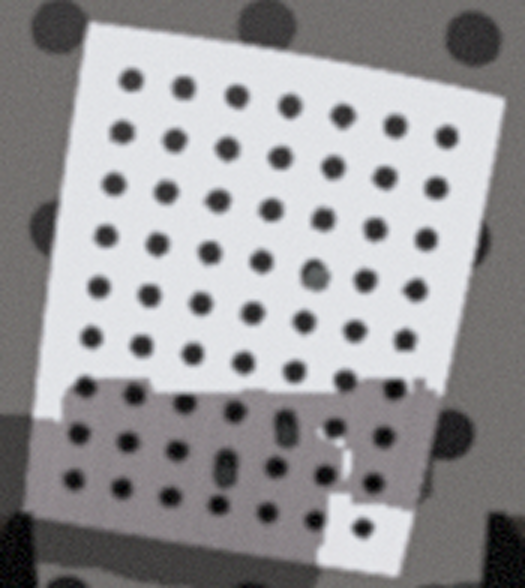

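The plate is at (550.7, -187.7) with yaw -0.139, and the pins match the grid. The rack yaw is about 0.045, the lane passes through (554, 319), and the blank's rear end is at y≈319. I'll push the blank out onto the apron with the shut fingers let down in the gap.

```bash
python3 - <<'E'
from h import *
ya=.045
grip(0.0,20)
r=down(best((552.4,355,120),np.pi/2+ya)[0][1])
robot.movep((552.4,355,120),r)
def st(l): o=robot.observe(); print(l,round(o["t"],2),o["tcp_pos"].round(1),o["contact_force"].round(1),o["grip_width"].round(3))
st("hover")
for z in(60,40,23):
    robot.servo_line((552.4,355,z),feed=70); st(z)
    if np.linalg.norm(robot.observe()["contact_force"])>12: raise SystemExit("contact")
for y in(340,325,300,275,250,226):
    robot.servo_line((552.4-ya*(y-355),y,23),feed=60); st(y)
    if np.linalg.norm(robot.observe()["contact_force"])>20: raise SystemExit("force")
robot.servo_line((552.4-ya*(236-355),236,23),feed=60)
robot.servo_line((558,236,130),feed=150)
robot.movep((548,200,280),r); robot.hold(.2)
shot("pics/w_out.png",["blank_mid","short_blank","long_blank0"]); st("end")
E
python3 -c "
import cv2
b=cv2.imread('pics/w_out.png');cv2.imwrite('pics/wo_v.png',cv2.resize(b,(800,500)))"
```

```text
Traceback (most recent call last):
AttributeError: 'float' object has no attribute 'round'
[ WARN:0@0.015] global loadsave.cpp:275 findDecoder imread_('pics/w_out.png'): can't open/read file: check file path/integrity
Traceback (most recent call last):
cv2.error: OpenCV(4.12.0) /io/opencv/modules/imgproc/src/resize.cpp:4208: error: (-215:Assertion failed) !ssize.empty() in function 'resize'
```

```bash
cat >> h.py <<'E'
def st(l): o=robot.observe(); print(l,round(o["t"],2),o["tcp_pos"].round(1),o["contact_force"].round(1),round(float(o["grip_width"]),3)); return o
E
python3 - <<'E'
from h import *
ya=.045
st("hover"); r=robot.observe()["tcp_rot"]
for z in(60,40,23):
    robot.servo_line((552.4,355,z),feed=70); st(z)
    if np.linalg.norm(robot.observe()["contact_force"])>12: raise SystemExit("contact")
for y in(340,325,300,275,250,226):
    robot.servo_line((552.4-ya*(y-355),y,23),feed=60); st(y)
    if np.linalg.norm(robot.observe()["contact_force"])>20: raise SystemExit("force")
robot.servo_line((552.4-ya*(236-355),236,23),feed=60)
robot.servo_line((558,236,130),feed=150)
robot.movep((548,200,280),r); robot.hold(.2)
shot("pics/w_out.png",["blank_mid","short_blank","long_blank0"]); st("end")
E
python3 -c "
import cv2
b=cv2.imread('pics/w_out.png');cv2.imwrite('pics/wo_v.png',cv2.resize(b,(800,500)))"
```

```text
hover 8.09 [553.  355.6 121.3] [0.3 0.  0.2] 0.002
60 9.1 [552.6 355.3  60.4] [ 0.  -0.4  0.5] 0.005
40 9.53 [552.  354.8  39.3] [-0.2  0.5  0. ] 0.007
23 9.93 [552.  354.8  22.3] [-0.9 -0.3  0.1] 0.007
340 10.32 [553.6 339.2  23.2] [-0.5 -0.1 -0.2] 0.004
325 10.72 [554.  324.5  23.2] [0.6 0.6 0.1] 0.005
300 11.29 [555.1 298.5  22.7] [ 0.2 -0.1 -0.1] 0.006
275 11.86 [556.2 274.1  23. ] [-0.3 -0.1 -0.3] 0.007
250 12.43 [557.3 249.   22.9] [-0.9 -0.1 -0.3] 0.003
226 12.97 [558.4 224.8  22.9] [ 0.  -0.4 -0.1] 0.0
blank_mid [([701.7, 491.5, 18.9], 0.96), ([695.0, 156.9, 15.6], 0.91), ([561.9, 153.2, 23.3], 0.87), ([679.0, 322.7, 20.9], 0.68), ([531.0, -471.4, -3.3], 0.53), ([509.0, 202.9, -1.4], 0.42)]
short_blank [([627.3, 331.0, -3.7], 0.95), ([564.1, 100.3, 2.3], 0.85), ([742.4, 451.8, 0.6], 0.82), ([659.0, 114.4, -0.0], 0.76), ([328.1, 178.8, 1.0], 0.7)]
long_blank0 [([469.4, 204.9, 5.8], 0.91), ([420.7, 203.2, 1.9], 0.78), ([512.3, 203.4, 0.1], 0.72)]
end 15.22 [547.8 200.2 279.3] [0.3 0.4 0.5] 0.005
```

View pics/wo_v.png

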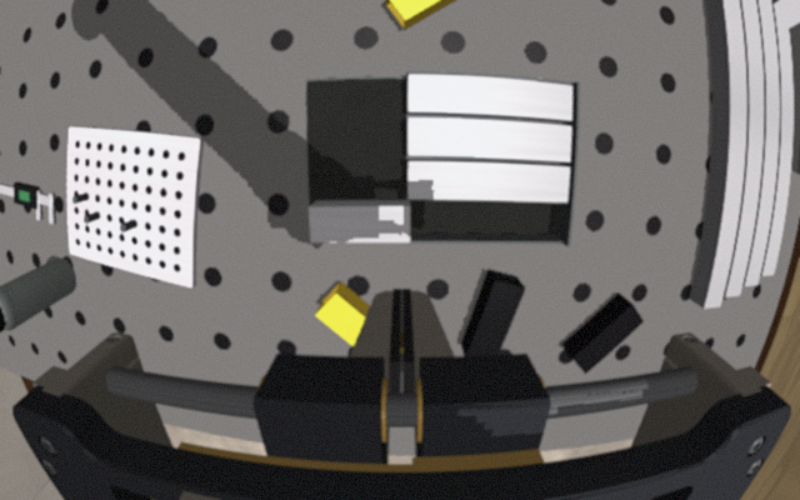

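The blank is fully out on the apron at (310–410, 203–243), and the long tubes haven't moved. Next is gripping it across the sides.

```bash
python3 - <<'E'
from h import *
ci=np.load("pics/w_out.npy",allow_pickle=True).item()
for p in[(309,206),(410,205),(410,243),(316,243)]: print(up(np.array(p)/1.25,ci,43).round(1))
grip(1.0)
p=(561,153,110); b=best(p,.045); print(b); r=down(b[0][1])
robot.movep(p,r); robot.servo_line((561,153,60),feed=120); st("a")
robot.servo_line((561,153,9),feed=60); o=st("down")
if abs(o["contact_force"]).max()>10: raise SystemExit("contact")
grip(.3,35); robot.hold(.2); st("grip")
robot.servo_line((561,153,150),feed=120); st("lift")
s=np.sin(-.139);c=np.cos(-.139)
T=lambda x,y:np.array([550.7+c*x-s*y,-187.7+s*x+c*y])
q=T(-6,-9); robot.movep((*q,130),down(b[0][1]-.045-.139)); robot.hold(.2)
shot("pics/w_held.png",["blank_mid","seat","plate"]); st("over plate")
im=viewer.read_camera("scene"); cv2.imwrite("pics/s1.png",im[:,:,::-1])
E
python3 -c "
import cv2,numpy as np
b=cv2.imread('pics/w_held.png');b=cv2.resize(b,(640,400))[:300];a=cv2.imread('pics/s1.png')[110:270,180:480];cv2.imwrite('pics/held_v.png',np.vstack([b,cv2.resize(a,(640,300))]))"
```

```text
[545.  100.4  43. ]
[539.8 209.2  43. ]
[581.6 211.4  43. ]
[586.3 107.8  43. ]
[(np.float64(1.324320129582616), 3.186592653589793, array([ 0.51,  0.91, -1.25,  1.81,  0.95,  1.17,  2.13])), (np.float64(1.4290038543207029), 0.045, array([ 0.14,  0.57, -0.61,  1.83,  0.42,  0.88, -0.62]))]
a 18.37 [560.8 153.3  59.7] [ 0.2 -0.3  0.1] 0.998
down 19.37 [561.2 153.2   9.3] [0.4 0.4 0.1] 1.002
grip 20.4 [561.1 153.    9. ] [-0.2 -0.4 -1.1] 0.431
lift 21.73 [560.6 152.7 149.1] [ 0.  -0.1 -3.1] 0.433
blank_mid [([545.9, -190.5, 146.2], 0.84)]
seat []
plate []
over plate 23.44 [ 543.7 -195.3  130.1] [ 0.1  0.  -1.6] 0.434
```

View pics/held_v.png

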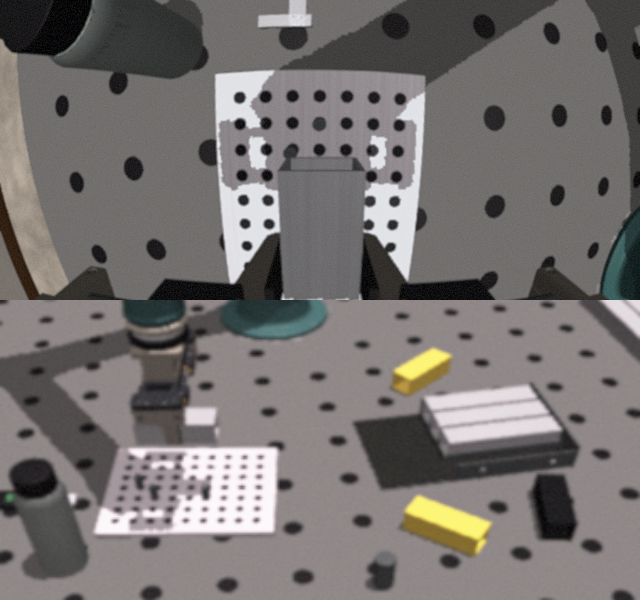

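It is held squarely (width 0.433) and aligned with the plate. I'll lower it short of the pins and then feel for them.

```bash
cat >> h.py <<'E'
s_,c_=np.sin(-.139),np.cos(-.139)
T=lambda x,y:np.array([550.7+c_*x-s_*y,-187.7+s_*x+c_*y])
def F(): f=np.mean([robot.observe()["contact_force"] for _ in range(3)],0); return np.array([c_*f[0]+s_*f[1],-s_*f[0]+c_*f[1],f[2]])
def inv(p): d=np.array(p[:2])-[550.7,-187.7]; return np.array([c_*d[0]+s_*d[1],-s_*d[0]+c_*d[1]])
def feel(p,z,d,lim,n,step=1.):  # step along plate dir d until reaction > lim; returns commanded plate pos
    p=np.array(p,float);d=np.array(d,float); f0=F()[:2]@d
    for i in range(n):
        p=p+d*step; robot.servo_line((*T(*p),z),feed=25); f=f0-F()[:2]@d
        if f>lim: break
    print("feel",d,p.round(2),inv(robot.observe()["tcp_pos"]).round(2),"f",round(f,1),"hit" if f>lim else "NO",round(robot.observe()["t"],2)); return p
E
python3 - <<'E'
from h import *
p=np.array([-6,-9.])
robot.servo_line((*T(*p),40),feed=120)
robot.servo_line((*T(*p),22),feed=50); print(F().round(1))
z=22
while z>17 and F()[2]<4:
    z-=.5; robot.servo_line((*T(*p),z),feed=20)
print("z",z,F().round(1)); st("")
z+=.3
p=feel(p,z,(1,0),8,12); 
p=feel(p,z,(0,-1),8,16); print(F().round(1)); st("")
E
```

```text
[-0.6  0.5 -2. ]
z 17.0 [-3.1 -1.6  8. ]
 27.4 [ 543.6 -195.8   18. ] [-3.3 -1.1  8. ] 0.433
feel [1. 0.] [-1. -9.] [-4.49 -8.88] f 10.1 hit 28.65
feel [ 0. -1.] [ -1. -13.] [-4.4  -8.93] f 8.2 hit 29.65
[-12.4   6.6  12.6]
 29.65 [ 545.1 -195.9   18.1] [-11.3   8.3  12.6] 0.434
```

The arm is compliant and the plate's drag under a 12 N load may have stalled it. I'll unload z and feel again.

```bash
python3 - <<'E'
from h import *
p=np.array([-4.4,-9.])
robot.servo_line((*T(*p),20.0),feed=30); print("base",F().round(1)); st("")
z=20.0
p=feel(p,z,(1,0),8,10)
p=p-[1.5,0]; robot.servo_line((*T(*p),z),feed=25); print(F().round(1))
p=feel(p,z,(0,-1),8,14); print(F().round(1)); st("")
shot("pics/w_seat.png",["blank_mid"])
b=cv2.imread("pics/w_seat.png");cv2.imwrite("pics/wseat_v.png",cv2.resize(b[:, :][60:260,180:480],None,fx=2.6,fy=2.6,interpolation=cv2.INTER_CUBIC))
E
```

```text
base [-0.9 -0.  -1.3]
 30.0 [ 545.1 -196.2   19.7] [-0.9  0.1 -1.3] 0.432
feel [1. 0.] [-1.4 -9. ] [-4.16 -9.16] f 9.3 hit 30.75
[-6.5  0.9  0.9]
feel [ 0. -1.] [ -2.9 -22. ] [ -4.46 -17.02] f 8.5 hit 34.25
[-5.1  9.4 -1.3]
 34.25 [ 543.9 -203.9   19.5] [-3.7 10.  -1.3] 0.432
blank_mid [([547.6, -200.6, 36.9], 0.98)]
```

View pics/wseat_v.png

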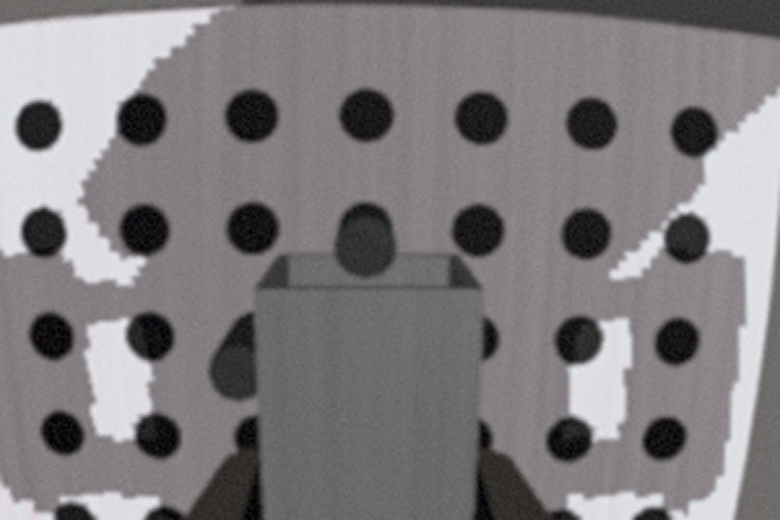

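The image shows the side pin touching on the left (235,365) and the end pin at the tube's bottom edge (365,250). I'll lower it flat with the preload kept, ease off, release, and press it squarely onto the side pins.

```bash
python3 - <<'E'
from h import *
robot.servo_line((*T(-2.5,-21.5),17.3),feed=30); robot.hold(.2); print("pressed",F().round(1),inv(robot.observe()["tcp_pos"]).round(2)); 
a=inv(robot.observe()["tcp_pos"])
robot.servo_line((*T(a[0]+.3,a[1]-.8),17.6),feed=30); robot.hold(.2); print("eased",F().round(1),inv(robot.observe()["tcp_pos"]).round(2)); st("")
grip(.62); robot.hold(.2); print("rel",F().round(1),inv(robot.observe()["tcp_pos"]).round(2))
robot.servo_line((*T(a[0],a[1]),24),feed=50)
robot.servo_line((*T(a[0],a[1]),90),feed=150)
# push +x from the -x side, shut fingers, jaw along plate x (half thickness 18)
grip(0.0)
q=np.array([a[0]-20-18-14,-11.])
robot.servo_line((*T(*q),90),feed=200); robot.servo_line((*T(*q),24),feed=150); st("low")
q=feel(q,24,(1,0),6,8,2.); q=feel(q,24,(1,0),6,10,1.)
print(F().round(1))
E
```

```text
pressed [-10.3   9.2   6.4] [ -4.33 -16.88]
eased [-4.9  2.9  4.2] [ -4.39 -16.71]
 35.28 [ 544.  -203.6   17.9] [-4.5  3.5  4.2] 0.435
rel [ 0.9  0.4 -0. ] [ -3.92 -17.73]
low 38.71 [ 494.2 -190.4   24.3] [ 0.9 -0.8 -0.5] 0.008
feel [1. 0.] [-40.33 -11.  ] [-40.22 -10.97] f 1.2 NO 40.71
feel [1. 0.] [-37.33 -11.  ] [-39.1  -10.83] f 7.5 hit 41.46
[-7.7  0.8  4.9]
```

```bash
python3 - <<'E'
from h import *
robot.servo_line((*T(-48,-11),24),feed=60); robot.servo_line((*T(-52,-11),120),feed=200)
# view pose: hover back (+y) of the plate so camera sees blank and pins
r=robot.observe()["tcp_rot"]
robot.movep((*T(-4,55),230),r); robot.hold(.2)
im,ci=shot("pics/w_fin.png",["blank_mid","seat","blank_rear","short_blank"]); st("")
for n,p in[("side1",(25,-50,40)),("side2",(25,25,40)),("end",(0,-75,40)),("c1",(19,-69,52)),("c2",(-21,-69,52)),("c3",(19,41,52))]:
    print(n,proj(np.r_[T(*p[:2]),p[2]],ci).round(0))
sc=viewer.read_camera("scene"); cv2.imwrite("pics/s2.png",sc[:,:,::-1])
c=proj(np.r_[T(0,-14),40],ci).astype(int); y0=max(c[1]-75,0);x0=max(c[0]-100,0); print(x0,y0)
cr=cv2.resize(im[y0:y0+150,x0:x0+200,::-1],(800,600),interpolation=cv2.INTER_CUBIC); cv2.imwrite("pics/fin_v.png",cr)
E
```

```text
blank_mid [([548.2, -201.9, 31.6], 0.93), ([290.7, 223.1, 18.0], 0.74), ([672.7, -368.4, -4.7], 0.56)]
seat []
blank_rear [([260.3, 275.0, 18.4], 0.89), ([551.6, -150.5, 32.2], 0.57)]
short_blank [([538.8, -256.8, 11.9], 0.84), ([326.6, 182.3, -2.0], 0.67)]
 43.48 [ 554.1 -133.1  229.6] [-0.5  0.2  0.2] 0.006
side1 [295.  89.]
side2 [296. 154.]
end [317.  68.]
c1 [300.  72.]
c2 [336.  72.]
c3 [301. 169.]
217 45
```

View pics/fin_v.png

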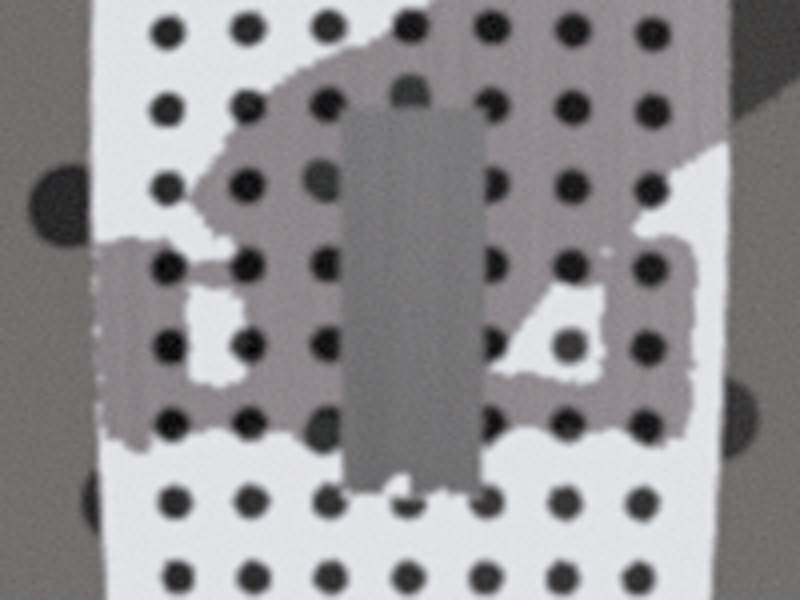

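The blank lies along both side pins (322,180 and 322,430), and the end pin (410,95) sits at its end edge. As a last confirmation I'll tap the rear end gently toward the end pin.

```bash
python3 - <<'E'
from h import *
q=np.array([-3.,62.])
robot.servo_line((*T(*q),80),feed=200); robot.servo_line((*T(*q),44),feed=120); robot.hold(.2)
q=feel(q,44,(0,-1),2.3,16,1.)
robot.servo_line((*T(-3,62),44),feed=60); robot.servo_line((*T(-3,62),110),feed=200)
robot.movep((*T(-4,55),230),robot.observe()["tcp_rot"]); robot.hold(.2)
im,ci=shot("pics/w_fin2.png",["blank_mid"]); st("")
cv2.imwrite("pics/fin2_v.png",cv2.resize(im[45:195,217:417,::-1],(800,600),interpolation=cv2.INTER_CUBIC))
E
```

```text
feel [ 0. -1.] [-3. 49.] [-3.04 50.03] f 3.8 hit 48.33
blank_mid [([291.6, 224.8, 18.4], 0.77), ([546.5, -201.0, 33.6], 0.74), ([418.2, 200.8, 5.9], 0.62)]
 50.02 [ 553.9 -132.6  228.8] [0.1 0.5 0.4] 0.006
```

View pics/fin2_v.png

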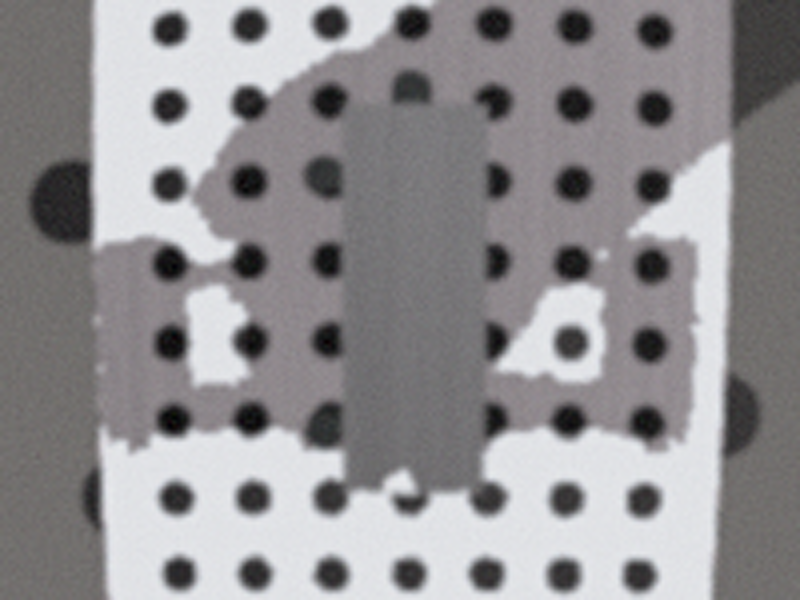

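The blank hasn't moved relative to the plate: side pins at (325,178) and (325,425), end pin at (410,90). The tap met firm resistance right where it was expected.

```bash
python3 -c "
from h import *
robot.job_done(); st('done')"
```

```text
the job is handed in; nothing more can be done
the job is handed in; nothing more can be done
```

The short blank is on the grid plate against both side pins and the end pin, released, and the job is handed in. The last clock reading before hand-in was 50 s of the 64 s limit.

**What I did:** I lowered the shut fingers into the gap behind the blank and pushed it out onto the apron. There I gripped it across its sides and carried it to the plate. I pressed it onto the side pins and end pin by feel and let go. Then I nudged it once from the side and once from the rear with the shut fingers.

**Last checks:**
- **Pins:** The final wrist picture shows the blank parallel to the plate and touching both side pins, with its end edge at the end pin. The side nudge met 7.5 N. The rear nudge met 3.8 N about where the seated blank's rear end should be, and the picture was unchanged afterwards.
- **Long tubes:** They looked undisturbed in the pictures taken after the push and after the lift.
- **Can, caliper and spare pin:** I saw no contact with them, but I did not measure them again at the end.

**Disagreements:**
- My first press on the pins stalled because the blank was dragging on the plate. I unloaded it and pressed again.
- The felt contacts were 3 mm off my camera-based plate position in both x and y. That is a little over the calibration error, so I went by the contact.
- The last network reading of the blank's centre, (546.5, -201, 34), is about 3 mm from the computed seat, within its roughly 4 mm accuracy.

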